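# Doubled tumbler and the fullest sugar canister

## Robot

A 6-joint arm with a two-finger parallel gripper is mounted at the origin on a cart in front of the work surface, level with it; the furniture and walls round the work are solid. World frame = base frame: x ahead of the robot, y to its left, z up, the work surface at z = 0. Lengths are in m, angles in rad, forces in N, time in s.
With the tool pointing down it reaches from about 0.25 to 0.8 m from the base axis. Payload 8.5 kg.
Tool frame: the origin (TCP) lies at the very end of the fingers, on their centre line; the grasp point (between the pads) lies 19 mm behind it; z points along the fingers, y is the direction in which the jaws open and shut (so a half turn about z gives the same grasp; the last joint's range is limited). The gripper opens to 85 mm and grips with 20 to 120 N. Pads are 22 mm wide; open, the fingers measure 114 mm over their backs; the gripper's body (76 mm by 85 mm) begins 54 mm behind the grasp point. The pads swing forward as they close: fully open they stand 13 mm farther back than shut.
Start: joints at [-1.15, 0.238, -0.013, 1.319, 0, 1.571], TCP at [0.214, -0.479, 0.231] pointing down, gripper open.
Joint ranges: [-2.66, 2.66], [-1.03, 1.9], [-1.14, 1.46], [-1.82, 2.27], [-1.45, 1.34], [-3.14, 3.14]. Speed limits (rad/s): [2.22, 2.22, 2.79, 3.14, 3.14, 3.14].

## Interface

Orientations are given as a unit quaternion [w, x, y, z].
In Python, from bench import arm gives the robot as it stands. The module is installed in compiled form; this text tells all that it offers.
- The arm moves only by the tool servo_tool, never from a script. Its arguments are lists of equal length, an entry for each row: "jaw": the finger opening in m, from 0 to 0.0854; "travel": the shift along the world's x, y, z in m, a list of three; "angular": the turn, a rotation vector about the world's x, y, z in rad, a list of three. A call has 1 to 20 rows; each row is the pose to reach, as a shift and turn from the pose commanded when the call began; what a row does not reach only later rows make up. A row lasts 1/12 s, in which the tool goes at most 41.7 mm and 7.16 degrees, less where a joint would pass 70% of its speed; a pose out of reach is approached as far as the arm can. A call with a gripper value outside its range is refused whole. The fingers move at their own pace and stop on an object; "squeeze" is the grip in N (left out, the last holds). Time passes only in rows, so rows that repeat a pose let the fingers close. It gives the time, the measured TCP pose, the force and the opening at its end, in the units of the state.
- arm.read_state(): the state, without advancing time (a new reading comes with each control period).
- arm.grab_frame(name): name is "scene" or "side" or "wrist"; returns (picture, depth): 400x640x3 uint8, red, green, blue; 400x640 float32, m along the optical axis (not along the pixel's ray), 0 where there is no reading.
- arm.calibration(name): a dict with "mtx" (3x3 intrinsics, pixels), "R" (3x3) and "t" (3): a world point X has camera coordinates R X + t. Camera axes: x right, y down, z forward; pixel columns grow to the right and rows downward; lengths in m; the calibration is good to about 2 mm. A picture is of the moment at which its call begins: read the wrist's pose just before it. calibration takes no time and is no camera call; for the wrist camera it gives the pose at the moment of the call.
- arm.job_done(): hands the job in, once; it reports no verdict.
The state is a dict: "time": time; "q": joint angles; "joint_vel": joint speeds; "tau": joint torques, N m; "eef_pos": TCP position; "eef_rot": TCP orientation; "contact_force": force on the tool from outside, world axes, zero at the start; "moment": the same for the moment, N m; "width": opening from 0.0 (shut) to 1.0 (fully open).
Only numpy, scipy, OpenCV 4.12 (cv2) and the standard library are available. Lean on these libraries where they do the work, as an engineer would, in place of code of your own. Each camera call takes 0.05 s, during which the arm holds its last target. There are 200 camera calls.

## Task

I am making tea and the water from this dispenser is scalding: slip one of the two metal tumblers right down into the other, standing upright on the worktop, so that I can hold the doubled cup. Then find by feel which of the three identical blue canisters is the heaviest, that is the one with most sugar left, and finish holding it upright in the gripper at least 10 cm above the worktop, ready for me to take; do not put it down. Leave the other two canisters standing upright on the worktop, and do not disturb the tea tin, the strainer, the teaspoon or the ball valve.

Things in the scene. Friction and masses are not known exactly. Their poses are not given: they have to be found in the camera images.
- tumbler_1_mid (a point): one of two identical metal tumblers, open, upright, 88 mm tall, 0.09 kg; top 26 mm is a straight collar, 68 mm across (inside 63), below it a body tapering from 60 to 44 mm at the foot. Seated in the other, its shoulder under the collar rests on the other's rim, foot 26 mm above the other's; the taper guides it, 1 mm play. Point: on the axis half-way up, 44 mm above the foot; z along axis
- tumbler_2_mid (a point): one of two identical metal tumblers, open, upright, 88 mm tall, 0.09 kg; top 26 mm is a straight collar, 68 mm across (inside 63), below it a body tapering from 60 to 44 mm at the foot. Seated in the other, its shoulder under the collar rests on the other's rim, foot 26 mm above the other's; the taper guides it, 1 mm play. Point: on the axis half-way up, 44 mm above the foot; z along axis
- canister_1_mid (a point): one of three identical closed blue sugar canisters, wooden lid on tight; round, 66 mm in diameter, 110 mm tall, upright; the point is on its axis half-way up, 55 mm above its foot, z along the axis. Weighs 0.1 to 0.6 kg; the fullest is 0.14 kg or more heavier than either other one; neither looks nor place tell which it is
- canister_2_mid (a point): one of three identical closed blue sugar canisters, wooden lid on tight; round, 66 mm in diameter, 110 mm tall, upright; the point is on its axis half-way up, 55 mm above its foot, z along the axis. Weighs 0.1 to 0.6 kg; the fullest is 0.14 kg or more heavier than either other one; neither looks nor place tell which it is
- canister_3_mid (a point): one of three identical closed blue sugar canisters, wooden lid on tight; round, 66 mm in diameter, 110 mm tall, upright; the point is on its axis half-way up, 55 mm above its foot, z along the axis. Weighs 0.1 to 0.6 kg; the fullest is 0.14 kg or more heavier than either other one; neither looks nor place tell which it is
- tea_tin: closed round tea tin, green and grey, 74 mm in diameter, 92 mm tall; bystander; origin at the centre of its underside
- tea_strainer: steel mesh tea strainer cup, 82 mm across its rim, 61 mm tall; bystander; origin at the centre of its underside
- teaspoon: teaspoon lying flat, 132 mm long along its x, 26 mm wide, 9 mm tall; bystander; origin at the middle of its underside
- ball_valve: spare brass ball valve with a red lever, 115 mm long along its y, 32 mm wide, 49 mm tall; bystander; origin near the middle of its underside
Mind the look-alikes: they are no part of the job. Leave any pink or red look-alike of the part that bears canister_2_mid alone.

How it is judged:
By the outcome, as a careful person would: the job done as asked, in the order asked, and still so for the second after the job is handed in, while the arm keeps its last pose, push and grip.
It also fails if it takes over 72 s, if anything falls off the work surface, if the arm or the gripper's body presses on something with over 40 N, if the wrist force passes 120 N, or if a joint passes its speed limit or range.

## Working session

There is one attempt and no reset: what is moved stays moved. The work goes in short steps, Python scripts to look and compute and a tool call to move; the robot and the scene stay as the last step left them, time stands still between calls to the robot, and variables do not carry over. Pictures are saved under pics/ and viewed, about 8 in all and at most 12, crops included, and the job is handed in when it is done.

Besides the shell and the picture viewer there is one more tool, called after ">>>" in YAML: its name, and indented under it one key for each argument. servo_tool: Moves the arm, as the interface text tells. Its arguments: {"type":"object","properties":{"jaw":{"type":"array"},"travel":{"type":"array"},"angular":{"type":"array"},"squeeze":{"type":"number"}},"required":["jaw","travel","angular"]}

```bash
mkdir -p pics; cat > h.py <<'E'
import numpy as np, cv2
from bench import arm
def grab(n,f):
    c=arm.calibration(n); im,d=arm.grab_frame(n)
    cv2.imwrite(f'pics/{f}.png',im[:,:,::-1]); np.savez(f'pics/{f}.npz',im=im,d=d,**{k:np.array(c[k]) for k in('mtx','R','t')})
def load(f): return np.load(f'pics/{f}.npz')
def xyz(z):
    d=z['d']; v,u=np.mgrid[:d.shape[0],:d.shape[1]]
    K=z['mtx']; p=np.stack([(u-K[0,2])/K[0,0]*d,(v-K[1,2])/K[1,1]*d,d],-1)
    return (p-z['t'])@z['R']
E
python3 - <<'E'
from h import *
s=arm.read_state(); print(s)
grab('scene','s0'); grab('side','d0')
a=cv2.imread('pics/s0.png');b=cv2.imread('pics/d0.png')
cv2.imwrite('pics/both.png',cv2.resize(np.vstack([a,b]),(640,800))[:, :])
E
```

```text
{'time': 0.0, 'q': array([-1.14998088e+00,  2.38747416e-01, -1.42652455e-02,  1.31918231e+00,
       -2.50747847e-06,  1.57077762e+00]), 'joint_vel': array([-0.00112684, -0.0004107 ,  0.0007972 ,  0.00092311,  0.00159421,
        0.00088677]), 'tau': array([ 2.14400966e-04, -5.38778651e+01,  3.46441233e+01,  1.82055007e-02,
        1.52214502e-04,  2.09676978e-05]), 'eef_pos': array([ 0.21429485, -0.47881852,  0.23069084]), 'eef_rot': array([-6.83637647e-04,  9.77943646e-01,  2.08867749e-01, -1.47278947e-04]), 'contact_force': array([-0.00449786,  0.93475961,  0.51718027]), 'moment': array([-0.05165066,  0.01588451,  0.02292787]), 'width': 0.9990215427419794}
```

View pics/s0.png

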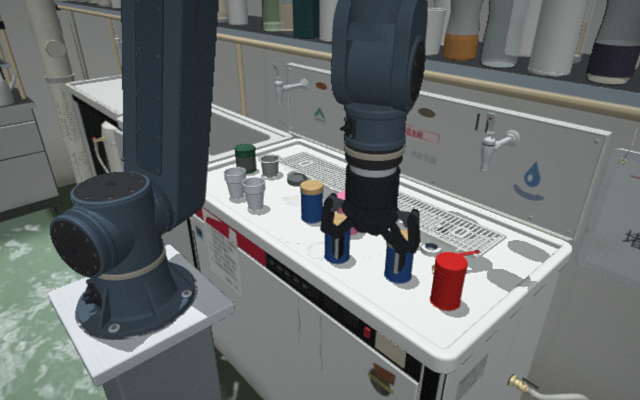

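View pics/d0.png

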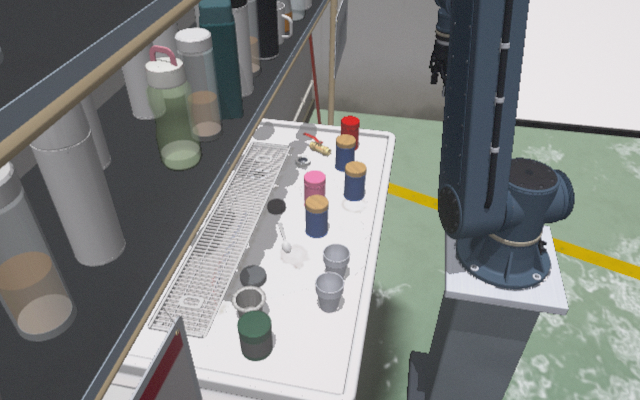

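The side view shows two tumblers at (336,262) and (330,290). The blue canisters are at (345,152), (355,180) and (317,215). The pink look-alike is at (315,187), the red one at (350,133), the strainer at (249,302) and the tin at (255,335). I'll get positions from depth next.

```bash
python3 - <<'E'
from h import *
z=load('d0'); P=xyz(z); im=z['im']
for name,(u0,u1,v0,v1),(za,zb) in [('canA',(330,360,130,175),(.1,.125)),('canB',(340,372,158,203),(.1,.125)),('canC',(302,332,192,240),(.1,.125)),('pink',(302,328,168,200),(.03,.2)),('red',(338,362,115,150),(.03,.2)),('tumA',(320,353,243,280),(.075,.1)),('tumB',(312,348,270,315),(.075,.1)),('strainer',(232,268,285,318),(.045,.075)),('tin',(235,275,310,360),(.085,.1)),('valve',(300,335,130,160),(.008,.06)),('spoon',(274,294,220,256),(.003,.02)),('white',(280,310,240,268),(-.1,.2)),('white2',(340,370,190,212),(-.1,.2))]:
    q=P[v0:v1,u0:u1]; d=z['d'][v0:v1,u0:u1]
    m=(q[...,2]>za)&(q[...,2]<zb)&(d>0); p=q[m].astype(np.float32)
    c,r=cv2.minEnclosingCircle(p[:,:2]); print(name,len(p),'circ',np.round(c,4),round(r,4),'min',p.min(0).round(3),'max',p.max(0).round(3))
w=P[(z['d']>0)&(abs(P[...,2])<.01)&(P[...,0]<.75)&(abs(P[...,1])<.7)]; print(np.median(w[:,2]),w.min(0),w.max(0))
a=cv2.resize(cv2.imread('pics/d0.png')[110:370,220:400],None,fx=2.3,fy=2.3,interpolation=cv2.INTER_CUBIC);cv2.imwrite('pics/c1.png',a)
E
```

```text
Traceback (most recent call last):
cv2.error: OpenCV(4.12.0) /io/opencv/modules/imgproc/src/shapedescr.cpp:201: error: (-215:Assertion failed) count >= 0 && (depth == CV_32F || depth == CV_32S) in function 'minEnclosingCircle'
```

```bash
cat > m.py <<'E'
from h import *
z=load('d0'); P=xyz(z); im=z['im']
for name,(u0,u1,v0,v1),(za,zb) in [('canA',(330,360,130,175),(.1,.125)),('canB',(340,372,158,203),(.1,.125)),('canC',(302,332,192,240),(.1,.125)),('pink',(302,328,168,200),(.03,.2)),('red',(338,362,115,150),(.03,.2)),('tumA',(320,353,243,280),(.075,.1)),('tumB',(312,348,270,315),(.075,.1)),('strainer',(232,268,285,318),(.045,.075)),('tin',(235,275,310,360),(.085,.1)),('valve',(300,335,130,160),(.008,.06)),('spoon',(274,294,220,256),(.003,.02)),('white',(280,310,240,268),(-.1,.2)),('white2',(340,370,190,212),(-.1,.2))]:
    q=P[v0:v1,u0:u1]; d=z['d'][v0:v1,u0:u1]
    m=(q[...,2]>za)&(q[...,2]<zb)&(d>0); p=q[m].astype(np.float32)
    if len(p)<4: print(name,len(p), q[d>0][:,2].min(),q[d>0][:,2].max()); continue
    c,r=cv2.minEnclosingCircle(np.ascontiguousarray(p[:,:2])); print(name,len(p),'circ',np.round(c,4),round(r,4),'min',p.min(0).round(3),'max',p.max(0).round(3))
w=P[(z['d']>0)&(abs(P[...,2])<.01)&(P[...,0]<.75)&(abs(P[...,1])<.7)]; print(np.median(w[:,2]),w.min(0),w.max(0))
a=cv2.resize(cv2.imread('pics/d0.png')[110:370,220:400],None,fx=2.3,fy=2.3,interpolation=cv2.INTER_CUBIC);cv2.imwrite('pics/c1.png',a)
E
python3 m.py
```

```text
canA 390 circ [ 0.4653 -0.2609] 0.1164 min [ 0.421 -0.37   0.1  ] max [ 0.522 -0.148  0.115]
canB 253 circ [ 0.4373 -0.1836] 0.0362 min [ 0.403 -0.217  0.1  ] max [ 0.468 -0.148  0.116]
canC 324 circ [0.5202 0.0053] 0.0359 min [ 0.485 -0.029  0.1  ] max [0.551 0.04  0.115]
pink 612 circ [ 0.5361 -0.0706] 0.0773 min [ 0.492 -0.145  0.037] max [0.579 0.006 0.116]
red 626 circ [ 0.4867 -0.4034] 0.1004 min [ 0.457 -0.503  0.031] max [ 0.525 -0.303  0.116]
tumA 329 circ [0.429  0.1989] 0.0654 min [0.401 0.134 0.075] max [0.469 0.259 0.092]
tumB 244 circ [0.4332 0.2742] 0.0359 min [0.4   0.24  0.075] max [0.467 0.31  0.092]
strainer 436 circ [0.6161 0.3392] 0.0421 min [0.574 0.299 0.045] max [0.656 0.38  0.068]
tin 754 circ [0.5747 0.4284] 0.039 min [0.536 0.39  0.085] max [0.611 0.465 0.097]
valve 258 circ [ 0.6032 -0.445 ] 0.1135 min [ 0.55  -0.551  0.008] max [ 0.655 -0.333  0.057]
spoon 174 circ [0.6092 0.0528] 0.0768 min [ 0.564 -0.02   0.003] max [0.648 0.129 0.013]
white 836 circ [0.5591 0.1084] 0.0673 min [ 0.509  0.047 -0.006] max [0.612 0.169 0.012]
white2 658 circ [ 0.4297 -0.1595] 0.0721 min [ 0.379 -0.224 -0.006] max [ 0.482 -0.094  0.044]
0.00010698486081627391 [-0.15095149 -0.56972873 -0.00999291] [0.74997716 0.54211177 0.00999658]
```

View pics/c1.png

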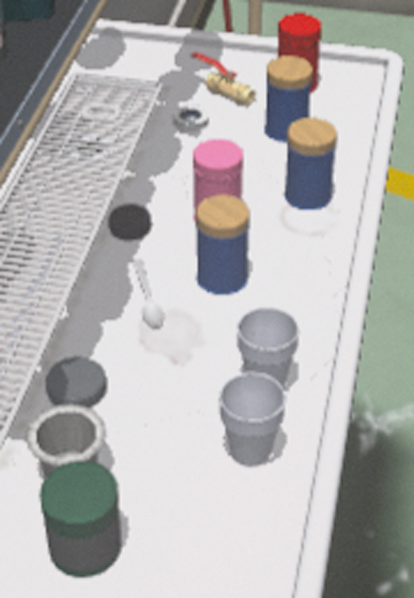

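```bash
cat > m2.py <<'E'
from h import *
from scipy.optimize import least_squares
import sys
z=load(sys.argv[1] if len(sys.argv)>1 else 'd0'); P=xyz(z)
for name,c0,za,zb,R in [('canA',(.475,-.29),.1,.118,.033),('canB',(.437,-.184),.1,.118,.033),('canC',(.52,.005),.1,.118,.033),('pink',(.56,-.09),.1,.118,.033),('red',(.487,-.40),.1,.118,.033),('tumA',(.43,.174),.08,.093,.034),('tumB',(.433,.274),.08,.093,.034)]:
    c=np.array(c0)
    for it in range(6):
        m=(z['d']>0)&(np.linalg.norm(P[...,:2]-c,axis=-1)<.05)&(P[...,2]>za)&(P[...,2]<zb); p=P[m]
        cell=np.round(p[:,:2]/.002)
        if name[0]=='t':
            r=least_squares(lambda x:np.hypot(*(p[:,:2]-x).T)-.033,c,loss='soft_l1',f_scale=.002).x
        else:
            r=cv2.minEnclosingCircle(np.ascontiguousarray(p[:,:2].astype(np.float32)))[0]
        c=np.array(r)
    print(name,len(p),c.round(4),'med z',np.median(p[:,2]).round(4),'x',p[:,0].min().round(3),p[:,0].max().round(3),'y',p[:,1].min().round(3),p[:,1].max().round(3))
E
python3 m2.py d0
```

```text
canA 206 [ 0.4914 -0.3363] med z 0.1092 x 0.457 0.522 y -0.37 -0.303
canB 253 [ 0.4373 -0.1836] med z 0.1096 x 0.403 0.468 y -0.217 -0.148
canC 324 [0.5202 0.0053] med z 0.1097 x 0.485 0.551 y -0.029 0.04
pink 272 [ 0.5478 -0.1112] med z 0.1096 x 0.516 0.579 y -0.145 -0.077
red 93 [ 0.4873 -0.3997] med z 0.1089 x 0.468 0.514 y -0.449 -0.35
tumA 151 [0.4347 0.1709] med z 0.085 x 0.401 0.469 y 0.134 0.206
tumB 173 [0.4336 0.2747] med z 0.0854 x 0.4 0.467 y 0.24 0.31
```

>>> servo_tool:
  jaw: [0.0854,0.0854,0.0854,0.0854,0.0854,0.0854,0.0854,0.0854,0.0854,0.0854,0.0854,0.0854,0.0854,0.0854,0.0854,0.0854,0.0854,0.0854,0.0854,0.0854]
  travel:
    - [0.01,0.03,0.02]
    - [0.02,0.07,0.02]
    - [0.03,0.11,0.02]
    - [0.05,0.15,0.02]
    - [0.06,0.19,0.02]
    - [0.07,0.23,0.02]
    - [0.08,0.27,0.02]
    - [0.09,0.31,0.02]
    - [0.1,0.35,0.02]
    - [0.11,0.39,0.02]
    - [0.12,0.43,0.02]
    - [0.13,0.47,0.02]
    - [0.14,0.51,0.02]
    - [0.15,0.55,0.02]
    - [0.16,0.59,0.02]
    - [0.16,0.6,0.02]
    - [0.16,0.6,0.02]
    - [0.16,0.6,0.02]
    - [0.16,0.6,0.02]
    - [0.16,0.6,0.02]
  angular:
    - [0,0,0.1]
    - [0,0,0.2]
    - [0,0,0.3]
    - [0,0,0.4]
    - [0,0,0.5]
    - [0,0,0.6]
    - [0,0,0.7]
    - [0,0,0.8]
    - [0,0,0.9]
    - [0,0,1.0]
    - [0,0,1.1]
    - [0,0,1.15]
    - [0,0,1.15]
    - [0,0,1.15]
    - [0,0,1.15]
    - [0,0,1.15]
    - [0,0,1.15]
    - [0,0,1.15]
    - [0,0,1.15]
    - [0,0,1.15]

```text
time: 1.77
eef_pos: [0.3742, 0.1197, 0.2513]
eef_rot: [0.0, 0.708, 0.707, -0.0]
contact_force: [0.4, 0.1, -0.1]
width: 0.999
```

```bash
python3 - <<'E'
from h import *
grab('wrist','w0')
E
python3 m2.py w0 2>&1 | tail -7; sed -i 's/^    print(name/    if len(p)<5: print(name,"none"); continue\n&/; s/^        cell.*/        if len(p)<5: break/' m2.py; python3 m2.py w0; python3 - <<'E'
E
```

```text
Traceback (most recent call last):
  File "m2.py", line 15, in <module>
    print(name,len(p),c.round(4),'med z',np.median(p[:,2]).round(4),'x',p[:,0].min().round(3),p[:,0].max().round(3),'y',p[:,1].min().round(3),p[:,1].max().round(3))
                                                                        ~~~~~~~~~~^^
ValueError: zero-size array to reduction operation minimum which has no identity
canA none
canB none
canC 1722 [0.5198 0.0059] med z 0.1101 x 0.495 0.551 y -0.019 0.037
pink none
red none
tumA 928 [0.4343 0.1704] med z 0.0875 x 0.401 0.469 y 0.136 0.204
tumB 483 [0.4332 0.2737] med z 0.0877 x 0.4 0.467 y 0.24 0.269
```

View pics/w0.png

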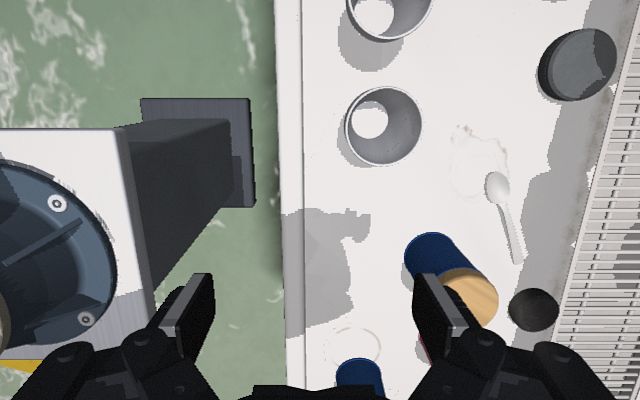

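The wrist view shows both open tumblers, at about (385,15) and (383,127). Its positions agree with the side camera within 1 mm. I'll move over tumbler B, at (0.4335, 0.2745).

>>> servo_tool:
  jaw: [0.0854,0.0854,0.0854,0.0854,0.0854,0.0854,0.0854,0.0854,0.0854]
  travel:
    - [0.015,0.035,0]
    - [0.03,0.07,0]
    - [0.045,0.105,-0.02]
    - [0.055,0.14,-0.05]
    - [0.059,0.154,-0.08]
    - [0.059,0.154,-0.11]
    - [0.059,0.154,-0.11]
    - [0.059,0.154,-0.11]
    - [0.059,0.154,-0.11]
  angular:
    - [0,0,0]
    - [0,0,0]
    - [0,0,0]
    - [0,0,0]
    - [0,0,0]
    - [0,0,0]
    - [0,0,0]
    - [0,0,0]
    - [0,0,0]

```text
time: 2.57
eef_pos: [0.4342, 0.2741, 0.143]
eef_rot: [0.0, 0.708, 0.707, 0.001]
contact_force: [0.2, -0.7, -0.1]
width: 1.0
```

>>> servo_tool:
  jaw: [0.0854,0.0854,0.0854,0.0854,0.0854,0.055,0.055,0.055,0.055,0.055,0.055,0.055,0.055]
  travel:
    - [0,0,-0.03]
    - [0,0,-0.06]
    - [0,0,-0.082]
    - [0,0,-0.082]
    - [0,0,-0.082]
    - [0,0,-0.082]
    - [0,0,-0.082]
    - [0,0,-0.082]
    - [0,0,-0.082]
    - [0,0,-0.082]
    - [0,0,-0.082]
    - [0,0,-0.082]
    - [0,0,-0.082]
  angular:
    - [0,0,0]
    - [0,0,0]
    - [0,0,0]
    - [0,0,0]
    - [0,0,0]
    - [0,0,0]
    - [0,0,0]
    - [0,0,0]
    - [0,0,0]
    - [0,0,0]
    - [0,0,0]
    - [0,0,0]
    - [0,0,0]
  squeeze: 25

```text
time: 3.65
eef_pos: [0.4349, 0.2756, 0.0621]
eef_rot: [0.001, 0.707, 0.707, 0.002]
contact_force: [-1.1, -1.5, 8.1]
width: 0.794
```

>>> servo_tool:
  jaw: [0.055,0.055,0.055,0.055,0.055,0.055,0.055,0.055,0.055,0.055,0.055,0.055]
  travel:
    - [0,0,0.02]
    - [0,0,0.05]
    - [0,0,0.08]
    - [0,0,0.11]
    - [0,-0.01,0.12]
    - [0,-0.04,0.12]
    - [0,-0.07,0.12]
    - [0.001,-0.1,0.12]
    - [0.001,-0.104,0.12]
    - [0.001,-0.104,0.12]
    - [0.001,-0.104,0.12]
    - [0.001,-0.104,0.12]
  angular:
    - [0,0,0]
    - [0,0,0]
    - [0,0,0]
    - [0,0,0]
    - [0,0,0]
    - [0,0,0]
    - [0,0,0]
    - [0,0,0]
    - [0,0,0]
    - [0,0,0]
    - [0,0,0]
    - [0,0,0]

```text
time: 4.65
eef_pos: [0.4348, 0.1714, 0.1797]
eef_rot: [0.0, 0.707, 0.707, 0.001]
contact_force: [0.2, 0.6, -1.5]
width: 0.789
```

```bash
python3 - <<'E'
from h import *
grab('side','d1'); grab('scene','s1')
a=cv2.imread('pics/d1.png')[150:330,230:410]; b=cv2.imread('pics/s1.png')[110:260,180:330]
cv2.imwrite('pics/c2.png',np.hstack([cv2.resize(a,(400,400),interpolation=cv2.INTER_CUBIC),cv2.resize(b,(400,400),interpolation=cv2.INTER_CUBIC)]))
z=load('d1');P=xyz(z)
for n,za,zb in [('low',.075,.093),('high',.185,.225)]:
    m=(z['d']>0)&(np.hypot(P[...,0]-.4345,P[...,1]-.17)<.05)&(P[...,2]>za)&(P[...,2]<zb);p=P[m]
    if len(p): print(n,len(p),p.min(0).round(3),p.max(0).round(3))
E
```

```text
low 170 [0.401 0.141 0.075] [0.47  0.206 0.091]
high 527 [0.386 0.134 0.185] [0.479 0.207 0.225]
```

View pics/c2.png

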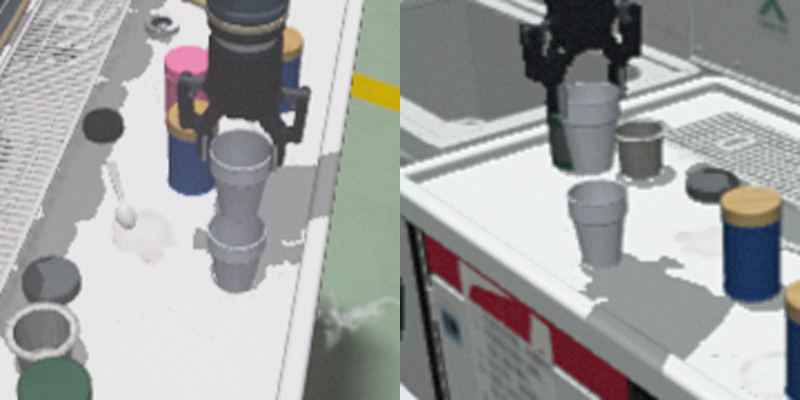

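The tumbler is held upright directly over the other, at about (240,150) in the left crop and (590,110) in the right one. I'll lower it now.

>>> servo_tool:
  jaw: [0.055,0.055,0.055,0.055,0.055,0.055,0.055,0.055]
  travel:
    - [0,-0.0005,-0.02]
    - [0,-0.0005,-0.04]
    - [0,-0.0005,-0.055]
    - [0,-0.0005,-0.07]
    - [0,-0.0005,-0.08]
    - [0,-0.0005,-0.088]
    - [0,-0.0005,-0.088]
    - [0,-0.0005,-0.088]
  angular:
    - [0,0,0]
    - [0,0,0]
    - [0,0,0]
    - [0,0,0]
    - [0,0,0]
    - [0,0,0]
    - [0,0,0]
    - [0,0,0]

```text
time: 5.42
eef_pos: [0.4343, 0.1708, 0.0912]
eef_rot: [-0.0, 0.707, 0.707, -0.0]
contact_force: [-0.3, 0.1, -1.6]
width: 0.789
```

No contact force yet; lower by the last 3 mm, then open.

>>> servo_tool:
  jaw: [0.055,0.055,0.055,0.055,0.0854,0.0854,0.0854,0.0854,0.0854,0.0854,0.0854]
  travel:
    - [0,0,-0.001]
    - [0,0,-0.002]
    - [0,0,-0.003]
    - [0,0,-0.003]
    - [0,0,-0.003]
    - [0,0,-0.003]
    - [0,0,-0.003]
    - [0,0,-0.003]
    - [0,0,0.02]
    - [0,0,0.05]
    - [0,0,0.08]
  angular:
    - [0,0,0]
    - [0,0,0]
    - [0,0,0]
    - [0,0,0]
    - [0,0,0]
    - [0,0,0]
    - [0,0,0]
    - [0,0,0]
    - [0,0,0]
    - [0,0,0]
    - [0,0,0]

```text
time: 6.33
eef_pos: [0.4337, 0.17, 0.1719]
eef_rot: [-0.0, 0.707, 0.707, -0.001]
contact_force: [1.4, -0.3, 0.7]
width: 0.996
```

```bash
python3 - <<'E'
from h import *
grab('side','d2'); grab('scene','s2')
a=cv2.imread('pics/d2.png')[150:330,230:410]; b=cv2.imread('pics/s2.png')[110:260,180:330]
cv2.imwrite('pics/c3.png',np.hstack([cv2.resize(a,(400,400),interpolation=cv2.INTER_CUBIC),cv2.resize(b,(400,400),interpolation=cv2.INTER_CUBIC)]))
z=load('d2');P=xyz(z)
m=(z['d']>0)&(np.hypot(P[...,0]-.4345,P[...,1]-.17)<.06)&(P[...,2]>.01)&(P[...,2]<.13);p=P[m]
for a in np.arange(.01,.13,.01):
    k=p[(p[:,2]>=a)&(p[:,2]<a+.01)]
    if len(k): print(a.round(2),len(k),k.min(0).round(3),k.max(0).round(3))
E
```

```text
0.01 30 [0.411 0.174 0.011] [0.456 0.196 0.02 ]
0.02 46 [0.409 0.174 0.02 ] [0.455 0.195 0.03 ]
0.03 43 [0.407 0.172 0.03 ] [0.459 0.198 0.04 ]
0.04 44 [0.407 0.177 0.04 ] [0.458 0.2   0.05 ]
0.05 36 [0.405 0.14  0.05 ] [0.455 0.202 0.06 ]
0.06 93 [0.401 0.139 0.06 ] [0.464 0.204 0.07 ]
0.07 121 [0.401 0.137 0.07 ] [0.464 0.205 0.08 ]
0.08 184 [0.4   0.132 0.08 ] [0.465 0.205 0.09 ]
0.09 141 [0.399 0.133 0.09 ] [0.465 0.205 0.1  ]
0.1 151 [0.4   0.132 0.1  ] [0.466 0.204 0.11 ]
0.11 97 [0.4   0.132 0.11 ] [0.467 0.205 0.118]
```

View pics/c3.png

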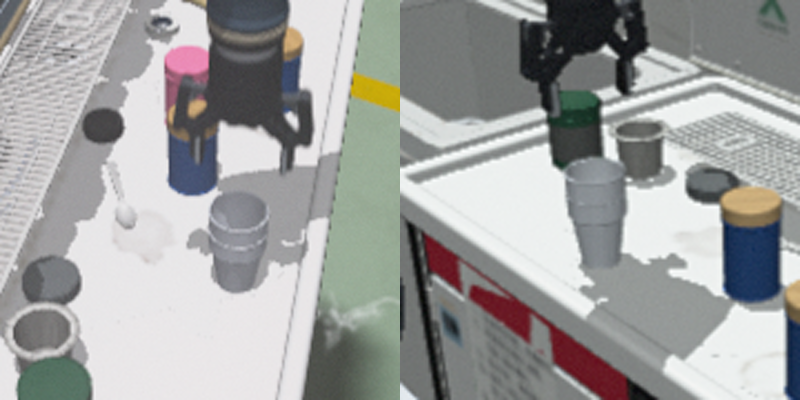

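The tumblers are nested: one doubled cup with its rim at about 0.114 m and axis still upright. Next I'll move over canister C at (0.520, 0.0055).

>>> servo_tool:
  jaw: [0.0854,0.0854,0.0854,0.0854,0.0854,0.0854,0.0854,0.0854,0.0854,0.0854]
  travel:
    - [0.005,-0.01,0.01]
    - [0.02,-0.04,0.01]
    - [0.035,-0.07,0.01]
    - [0.05,-0.1,0.005]
    - [0.07,-0.13,0]
    - [0.08,-0.15,0]
    - [0.086,-0.1645,0]
    - [0.086,-0.1645,0]
    - [0.086,-0.1645,0]
    - [0.086,-0.1645,0]
  angular:
    - [0,0,0]
    - [0,0,0]
    - [0,0,0]
    - [0,0,0]
    - [0,0,0]
    - [0,0,0]
    - [0,0,0]
    - [0,0,0]
    - [0,0,0]
    - [0,0,0]

```text
time: 7.27
eef_pos: [0.5199, 0.0062, 0.1709]
eef_rot: [-0.0, 0.707, 0.707, -0.0]
contact_force: [0.6, 0.5, -0.0]
width: 0.998
```

```bash
cat > weigh.py <<'E'
from h import *
f=[];w=[];t=[]
for i in range(8):
    arm.grab_frame('side'); s=arm.read_state(); f.append(s['contact_force']);w.append(s['width']);t.append(s['tau'])
print(s['time'],s['eef_pos'].round(4),s['eef_rot'].round(3),'F',np.mean(f,0).round(2),np.std(f,0).round(2),'w',w[-1],'tau',np.mean(t,0).round(2))
E
python3 weigh.py
```

```text
7.6667 [0.5204 0.0063 0.1714] [0.    0.707 0.707 0.   ] F [-0.04  0.1  -0.37] [0.52 0.42 0.24] w 1.0006092363104078 tau [-2.200e-01 -5.384e+01  3.327e+01 -0.000e+00 -1.000e-02  1.000e-02]
```

>>> servo_tool:
  jaw: [0.0854,0.0854,0.0854,0.0854,0.0854,0.05,0.05,0.05,0.05,0.05,0.05,0.05,0.05,0.05,0.05,0.05,0.05,0.05,0.05,0.05]
  travel:
    - [0,0,-0.035]
    - [0,0,-0.07]
    - [0,0,-0.1]
    - [0,0,-0.115]
    - [0,0,-0.115]
    - [0,0,-0.115]
    - [0,0,-0.115]
    - [0,0,-0.115]
    - [0,0,-0.115]
    - [0,0,-0.115]
    - [0,0,-0.115]
    - [0,0,-0.115]
    - [0,0,-0.105]
    - [0,0,-0.09]
    - [0,0,-0.07]
    - [0,0,-0.05]
    - [0,0,-0.05]
    - [0,0,-0.05]
    - [0,0,-0.05]
    - [0,0,-0.05]
  angular:
    - [0,0,0]
    - [0,0,0]
    - [0,0,0]
    - [0,0,0]
    - [0,0,0]
    - [0,0,0]
    - [0,0,0]
    - [0,0,0]
    - [0,0,0]
    - [0,0,0]
    - [0,0,0]
    - [0,0,0]
    - [0,0,0]
    - [0,0,0]
    - [0,0,0]
    - [0,0,0]
    - [0,0,0]
    - [0,0,0]
    - [0,0,0]
    - [0,0,0]
  squeeze: 60

```text
time: 9.33
eef_pos: [0.5196, 0.0058, 0.1203]
eef_rot: [-0.001, 0.707, 0.707, -0.001]
contact_force: [0.7, -0.2, -2.9]
width: 0.759
```

```bash
python3 weigh.py
```

```text
9.7333 [0.5204 0.0058 0.1211] [-0.     0.707  0.707 -0.   ] F [-0.04  0.25 -2.77] [0.38 0.4  0.48] w 0.7638196676854252 tau [-0.000e+00 -5.660e+01  3.257e+01  2.000e-02 -0.000e+00  0.000e+00]
```

>>> servo_tool:
  jaw: [0.05,0.05,0.05,0.05,0.05,0.05,0.05,0.0854,0.0854,0.0854,0.0854,0.0854,0.0854,0.0854,0.0854,0.0854]
  travel:
    - [0,0,-0.02]
    - [0,0,-0.04]
    - [0,0,-0.052]
    - [0,0,-0.06]
    - [0,0,-0.0645]
    - [0,0,-0.065]
    - [0,0,-0.065]
    - [0,0,-0.065]
    - [0,0,-0.065]
    - [0,0,-0.065]
    - [0,0,-0.065]
    - [0,0,-0.065]
    - [0,0,-0.03]
    - [0,0,0.01]
    - [0,0,0.05]
    - [0,0,0.05]
  angular:
    - [0,0,0]
    - [0,0,0]
    - [0,0,0]
    - [0,0,0]
    - [0,0,0]
    - [0,0,0]
    - [0,0,0]
    - [0,0,0]
    - [0,0,0]
    - [0,0,0]
    - [0,0,0]
    - [0,0,0]
    - [0,0,0]
    - [0,0,0]
    - [0,0,0]
    - [0,0,0]

```text
time: 11.07
eef_pos: [0.5238, 0.0059, 0.1784]
eef_rot: [0.003, 0.707, 0.707, 0.004]
contact_force: [1.6, -0.4, 0.5]
width: 1.001
```

>>> servo_tool:
  jaw: [0.0854,0.0854,0.0854,0.0854,0.0854,0.0854,0.0854,0.0854,0.0854,0.0854]
  travel:
    - [-0.015,-0.035,0]
    - [-0.03,-0.07,0]
    - [-0.045,-0.1,0]
    - [-0.06,-0.135,0]
    - [-0.075,-0.17,0]
    - [-0.083,-0.189,0]
    - [-0.083,-0.189,0]
    - [-0.083,-0.189,0]
    - [-0.083,-0.189,0]
    - [-0.083,-0.189,0]
  angular:
    - [0,0,0]
    - [0,0,0]
    - [0,0,0]
    - [0,0,0]
    - [0,0,0]
    - [0,0,0]
    - [0,0,0]
    - [0,0,0]
    - [0,0,0]
    - [0,0,0]

```text
time: 11.9
eef_pos: [0.4378, -0.1825, 0.1712]
eef_rot: [-0.0, 0.707, 0.707, 0.0]
contact_force: [-0.6, 0.0, -0.2]
width: 1.003
```

```bash
python3 weigh.py; python3 -c "
from h import *
grab('wrist','w3'); grab('side','d3')"; python3 m2.py w3; echo; python3 m2.py d3
```

```text
12.3 [ 0.4376 -0.1829  0.1713] [-0.     0.707  0.707 -0.   ] F [-0.04 -0.25 -0.16] [0.41 0.18 0.61] w 0.9967714807429228 tau [ -0.11 -47.67  32.99   0.    -0.     0.  ]
canA 1309 [ 0.4904 -0.3215] med z 0.1091 x 0.462 0.518 y -0.326 -0.305
canB 7666 [ 0.4369 -0.1866] med z 0.1102 x 0.404 0.469 y -0.219 -0.154
canC none
pink 10904 [ 0.5482 -0.113 ] med z 0.1102 x 0.515 0.58 y -0.146 -0.08
red none
tumA none
tumB none

canA 153 [ 0.4871 -0.3379] med z 0.1091 x 0.457 0.522 y -0.375 -0.302
canB 251 [ 0.4353 -0.1835] med z 0.1098 x 0.403 0.468 y -0.216 -0.149
canC 316 [0.5175 0.0046] med z 0.1099 x 0.486 0.55 y -0.03 0.039
pink 272 [ 0.5473 -0.1116] med z 0.1096 x 0.515 0.58 y -0.146 -0.077
red 153 [ 0.4871 -0.3379] med z 0.1091 x 0.457 0.522 y -0.375 -0.302
tumA 216 [0.4333 0.1709] med z 0.0871 x 0.4 0.465 y 0.132 0.205
tumB none
```

>>> servo_tool:
  jaw: [0.0854,0.0854,0.0854,0.0854,0.0854,0.05,0.05,0.05,0.05,0.05,0.05,0.05,0.05,0.05,0.05,0.05,0.05,0.05,0.05,0.05]
  travel:
    - [-0.001,-0.002,-0.035]
    - [-0.001,-0.002,-0.07]
    - [-0.001,-0.002,-0.1]
    - [-0.001,-0.002,-0.115]
    - [-0.001,-0.002,-0.115]
    - [-0.001,-0.002,-0.115]
    - [-0.001,-0.002,-0.115]
    - [-0.001,-0.002,-0.115]
    - [-0.001,-0.002,-0.115]
    - [-0.001,-0.002,-0.115]
    - [-0.001,-0.002,-0.115]
    - [-0.001,-0.002,-0.115]
    - [-0.001,-0.002,-0.105]
    - [-0.001,-0.002,-0.09]
    - [-0.001,-0.002,-0.07]
    - [-0.001,-0.002,-0.05]
    - [-0.001,-0.002,-0.05]
    - [-0.001,-0.002,-0.05]
    - [-0.001,-0.002,-0.05]
    - [-0.001,-0.002,-0.05]
  angular:
    - [0,0,0]
    - [0,0,0]
    - [0,0,0]
    - [0,0,0]
    - [0,0,0]
    - [0,0,0]
    - [0,0,0]
    - [0,0,0]
    - [0,0,0]
    - [0,0,0]
    - [0,0,0]
    - [0,0,0]
    - [0,0,0]
    - [0,0,0]
    - [0,0,0]
    - [0,0,0]
    - [0,0,0]
    - [0,0,0]
    - [0,0,0]
    - [0,0,0]

```text
time: 14.07
eef_pos: [0.4356, -0.1848, 0.12]
eef_rot: [-0.001, 0.707, 0.707, -0.0]
contact_force: [-0.5, 0.3, -5.2]
width: 0.759
```

```bash
python3 weigh.py
```

```text
14.4667 [ 0.4364 -0.1851  0.1211] [-0.     0.707  0.707 -0.   ] F [ 0.07  0.04 -4.95] [0.51 0.33 0.54] w 0.7627856278302532 tau [ 0.000e+00 -5.111e+01  3.275e+01  1.000e-02 -0.000e+00  0.000e+00]
```

>>> servo_tool:
  jaw: [0.05,0.05,0.05,0.05,0.05,0.05,0.05,0.0854,0.0854,0.0854,0.0854,0.0854,0.0854,0.0854,0.0854,0.0854]
  travel:
    - [0,0,-0.02]
    - [0,0,-0.04]
    - [0,0,-0.052]
    - [0,0,-0.06]
    - [0,0,-0.0645]
    - [0,0,-0.065]
    - [0,0,-0.065]
    - [0,0,-0.065]
    - [0,0,-0.065]
    - [0,0,-0.065]
    - [0,0,-0.065]
    - [0,0,-0.065]
    - [0,0,-0.03]
    - [0,0,0.01]
    - [0,0,0.05]
    - [0,0,0.05]
  angular:
    - [0,0,0]
    - [0,0,0]
    - [0,0,0]
    - [0,0,0]
    - [0,0,0]
    - [0,0,0]
    - [0,0,0]
    - [0,0,0]
    - [0,0,0]
    - [0,0,0]
    - [0,0,0]
    - [0,0,0]
    - [0,0,0]
    - [0,0,0]
    - [0,0,0]
    - [0,0,0]

```text
time: 15.8
eef_pos: [0.4395, -0.1865, 0.1781]
eef_rot: [0.004, 0.707, 0.707, 0.002]
contact_force: [1.1, -0.4, 0.3]
width: 0.994
```

>>> servo_tool:
  jaw: [0.0854,0.0854,0.0854,0.0854,0.0854,0.0854,0.0854,0.0854,0.0854,0.0854]
  travel:
    - [0.01,-0.03,0]
    - [0.02,-0.06,0]
    - [0.03,-0.09,0]
    - [0.04,-0.12,0]
    - [0.053,-0.152,0]
    - [0.053,-0.152,0]
    - [0.053,-0.152,0]
    - [0.053,-0.152,0]
    - [0.053,-0.152,0]
    - [0.053,-0.152,0]
  angular:
    - [0,0,0]
    - [0,0,0]
    - [0,0,0]
    - [0,0,0]
    - [0,0,0]
    - [0,0,0]
    - [0,0,0]
    - [0,0,0]
    - [0,0,0]
    - [0,0,0]

```text
time: 16.63
eef_pos: [0.4892, -0.3363, 0.1715]
eef_rot: [-0.0, 0.707, 0.707, -0.0]
contact_force: [-0.9, 0.0, -0.3]
width: 1.004
```

```bash
python3 weigh.py; python3 -c "
from h import *
grab('wrist','w4'); grab('side','d4')"; python3 m2.py w4|head -2; echo; python3 m2.py d4|head -5
```

```text
17.0333 [ 0.4895 -0.337   0.1714] [ 0.     0.707  0.707 -0.   ] F [ 0.23 -0.23 -0.03] [0.63 0.43 0.41] w 0.9960516311597134 tau [-2.000e-02 -6.402e+01  3.388e+01  0.000e+00 -0.000e+00  0.000e+00]
canA 7710 [ 0.4904 -0.3385] med z 0.1102 x 0.458 0.523 y -0.37 -0.306
canB 1277 [ 0.4361 -0.2101] med z 0.1096 x 0.414 0.458 y -0.219 -0.209

canA 209 [ 0.4889 -0.3342] med z 0.1095 x 0.457 0.522 y -0.371 -0.299
canB 249 [ 0.435  -0.1848] med z 0.1095 x 0.403 0.465 y -0.218 -0.152
canC 319 [0.5157 0.0049] med z 0.1094 x 0.485 0.55 y -0.029 0.039
pink 273 [ 0.5467 -0.1124] med z 0.1095 x 0.515 0.579 y -0.145 -0.078
red 85 [ 0.4876 -0.4001] med z 0.1092 x 0.468 0.514 y -0.45 -0.351
```

View pics/w4.png

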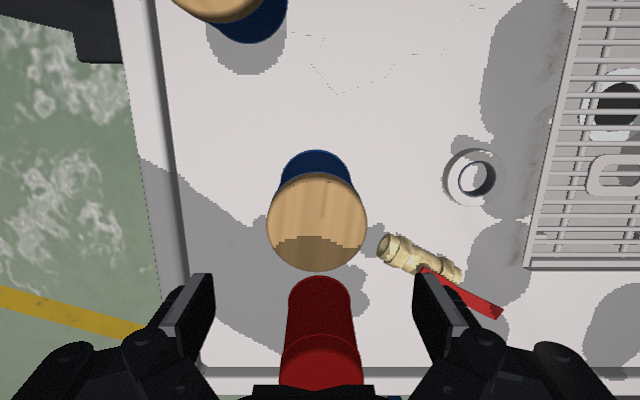

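Canister A is at (317,220), the red look-alike at (320,330), and the valve's brass end at (385,245). I'll check the clearance between that end and the right finger.

```bash
python3 - <<'E'
from h import *
z=load('w4');P=xyz(z)[225:300,372:440].reshape(-1,3)
p=P[(P[:,2]>.008)&(P[:,2]<.08)]; print(p.min(0).round(3),p.max(0).round(3)); 
for x in np.arange(.53,.60,.01):
    k=p[(p[:,0]>=x)&(p[:,0]<x+.01)]
    if len(k): print(x.round(3),len(k),k.min(0).round(3),k.max(0).round(3))
E
```

```text
[ 0.549 -0.424  0.008] [ 0.612 -0.384  0.044]
0.54 8 [ 0.549 -0.406  0.012] [ 0.55  -0.403  0.022]
0.55 245 [ 0.55  -0.415  0.008] [ 0.56  -0.384  0.029]
0.56 353 [ 0.56  -0.418  0.008] [ 0.57  -0.384  0.03 ]
0.57 329 [ 0.57  -0.421  0.014] [ 0.58  -0.385  0.029]
0.58 331 [ 0.58  -0.424  0.009] [ 0.59  -0.39   0.044]
0.59 197 [ 0.59  -0.415  0.012] [ 0.6   -0.398  0.043]
```

Valve starts at x≥0.549, y≤−0.384 and is at most 44 mm tall. The finger (y ≥ −0.35, z > 0.055) clears it.

>>> servo_tool:
  jaw: [0.0854,0.0854,0.0854,0.0854,0.0854,0.05,0.05,0.05,0.05,0.05,0.05,0.05,0.05,0.05,0.05,0.05,0.05,0.05,0.05,0.05]
  travel:
    - [0,0,-0.035]
    - [0,0,-0.07]
    - [0,0,-0.1]
    - [0,0,-0.115]
    - [0,0,-0.115]
    - [0,0,-0.115]
    - [0,0,-0.115]
    - [0,0,-0.115]
    - [0,0,-0.115]
    - [0,0,-0.115]
    - [0,0,-0.115]
    - [0,0,-0.115]
    - [0,0,-0.105]
    - [0,0,-0.09]
    - [0,0,-0.07]
    - [0,0,-0.05]
    - [0,0,-0.05]
    - [0,0,-0.05]
    - [0,0,-0.05]
    - [0,0,-0.05]
  angular:
    - [0,0,0]
    - [0,0,0]
    - [0,0,0]
    - [0,0,0]
    - [0,0,0]
    - [0,0,0]
    - [0,0,0]
    - [0,0,0]
    - [0,0,0]
    - [0,0,0]
    - [0,0,0]
    - [0,0,0]
    - [0,0,0]
    - [0,0,0]
    - [0,0,0]
    - [0,0,0]
    - [0,0,0]
    - [0,0,0]
    - [0,0,0]
    - [0,0,0]

```text
time: 18.8
eef_pos: [0.4888, -0.3368, 0.1204]
eef_rot: [-0.001, 0.707, 0.707, -0.0]
contact_force: [-0.7, -0.3, -1.3]
width: 0.761
```

```bash
python3 weigh.py
```

```text
19.2 [ 0.4894 -0.3371  0.121 ] [-0.     0.707  0.707 -0.   ] F [-0.07 -0.02 -1.22] [0.28 0.31 0.72] w 0.7660554644513434 tau [-0.000e+00 -6.584e+01  3.300e+01  2.000e-02 -0.000e+00  0.000e+00]
```

Weights in newtons are A about 1.2, C about 2.5 and B about 4.9, so B is the heaviest. I'll put A down and go back to B.

>>> servo_tool:
  jaw: [0.05,0.05,0.05,0.05,0.05,0.05,0.05,0.0854,0.0854,0.0854,0.0854,0.0854,0.0854,0.0854,0.0854,0.0854]
  travel:
    - [0,0,-0.02]
    - [0,0,-0.04]
    - [0,0,-0.052]
    - [0,0,-0.06]
    - [0,0,-0.0645]
    - [0,0,-0.065]
    - [0,0,-0.065]
    - [0,0,-0.065]
    - [0,0,-0.065]
    - [0,0,-0.065]
    - [0,0,-0.065]
    - [0,0,-0.065]
    - [0,0,-0.03]
    - [0,0,0.01]
    - [0,0,0.05]
    - [0,0,0.05]
  angular:
    - [0,0,0]
    - [0,0,0]
    - [0,0,0]
    - [0,0,0]
    - [0,0,0]
    - [0,0,0]
    - [0,0,0]
    - [0,0,0]
    - [0,0,0]
    - [0,0,0]
    - [0,0,0]
    - [0,0,0]
    - [0,0,0]
    - [0,0,0]
    - [0,0,0]
    - [0,0,0]

```text
time: 20.53
eef_pos: [0.4922, -0.3391, 0.179]
eef_rot: [0.005, 0.707, 0.707, 0.001]
contact_force: [1.2, -0.7, -0.2]
width: 0.999
```

>>> servo_tool:
  jaw: [0.0854,0.0854,0.0854,0.0854,0.0854,0.0854,0.0854,0.0854,0.0854,0.0854]
  travel:
    - [-0.01,0.03,0]
    - [-0.02,0.06,0]
    - [-0.03,0.09,0]
    - [-0.04,0.12,0]
    - [-0.053,0.152,0]
    - [-0.053,0.152,0]
    - [-0.053,0.152,0]
    - [-0.053,0.152,0]
    - [-0.053,0.152,0]
    - [-0.053,0.152,0]
  angular:
    - [0,0,0]
    - [0,0,0]
    - [0,0,0]
    - [0,0,0]
    - [0,0,0]
    - [0,0,0]
    - [0,0,0]
    - [0,0,0]
    - [0,0,0]
    - [0,0,0]

```text
time: 21.37
eef_pos: [0.4369, -0.186, 0.1711]
eef_rot: [0.0, 0.707, 0.707, -0.0]
contact_force: [-0.4, -0.3, -1.4]
width: 0.999
```

>>> servo_tool:
  jaw: [0.0854,0.0854,0.0854,0.0854,0.0854,0.05,0.05,0.05,0.05,0.05,0.05,0.05,0.05,0.05,0.05,0.05,0.05,0.05,0.05,0.05]
  travel:
    - [0,0,-0.035]
    - [0,0,-0.07]
    - [0,0,-0.1]
    - [0,0,-0.115]
    - [0,0,-0.115]
    - [0,0,-0.115]
    - [0,0,-0.115]
    - [0,0,-0.115]
    - [0,0,-0.115]
    - [0,0,-0.115]
    - [0,0,-0.115]
    - [0,0,-0.115]
    - [0,0,-0.1]
    - [0,0,-0.08]
    - [0,0,-0.05]
    - [0,0,-0.02]
    - [0,0,0.01]
    - [0,0,0.03]
    - [0,0,0.045]
    - [0,0,0.05]
  angular:
    - [0,0,0]
    - [0,0,0]
    - [0,0,0]
    - [0,0,0]
    - [0,0,0]
    - [0,0,0]
    - [0,0,0]
    - [0,0,0]
    - [0,0,0]
    - [0,0,0]
    - [0,0,0]
    - [0,0,0]
    - [0,0,0]
    - [0,0,0]
    - [0,0,0]
    - [0,0,0]
    - [0,0,0]
    - [0,0,0]
    - [0,0,0]
    - [0,0,0]

```text
time: 23.03
eef_pos: [0.4372, -0.1854, 0.2235]
eef_rot: [0.001, 0.707, 0.707, 0.001]
contact_force: [0.4, -0.4, -4.3]
width: 0.763
```

>>> servo_tool:
  jaw: [0.05,0.05,0.05,0.05,0.05,0.05]
  travel:
    - [0,0,0]
    - [0,0,0]
    - [0,0,0]
    - [0,0,0]
    - [0,0,0]
    - [0,0,0]
  angular:
    - [0,0,0]
    - [0,0,0]
    - [0,0,0]
    - [0,0,0]
    - [0,0,0]
    - [0,0,0]

```text
time: 23.53
eef_pos: [0.4362, -0.185, 0.2206]
eef_rot: [-0.001, 0.707, 0.707, -0.0]
contact_force: [-0.0, 0.3, -4.7]
width: 0.757
```

```bash
python3 weigh.py; python3 - <<'E'
from h import *
grab('side','d5'); grab('scene','s5')
a=cv2.imread('pics/d5.png')[90:370,210:410]; b=cv2.imread('pics/s5.png')[110:330,180:540]
cv2.imwrite('pics/c5.png',np.hstack([cv2.resize(a,(360,500),interpolation=cv2.INTER_CUBIC),cv2.resize(b,(440,500))]))
E
python3 m2.py d5
```

```text
23.9333 [ 0.4364 -0.1852  0.2213] [-0.     0.707  0.707 -0.   ] F [-0.16  0.13 -4.53] [0.27 0.53 0.38] w 0.7611873915597278 tau [ 0.000e+00 -4.907e+01  3.609e+01  1.000e-02 -0.000e+00 -0.000e+00]
canA 113 [ 0.4946 -0.3363] med z 0.1097 x 0.482 0.519 y -0.371 -0.3
canB none
canC 319 [0.5179 0.0051] med z 0.1097 x 0.485 0.549 y -0.029 0.039
pink 273 [ 0.5476 -0.11  ] med z 0.1098 x 0.516 0.579 y -0.145 -0.077
red 113 [ 0.4946 -0.3363] med z 0.1097 x 0.482 0.519 y -0.371 -0.3
tumA 210 [0.4334 0.1708] med z 0.0866 x 0.4 0.464 y 0.135 0.205
tumB none
```

View pics/c5.png

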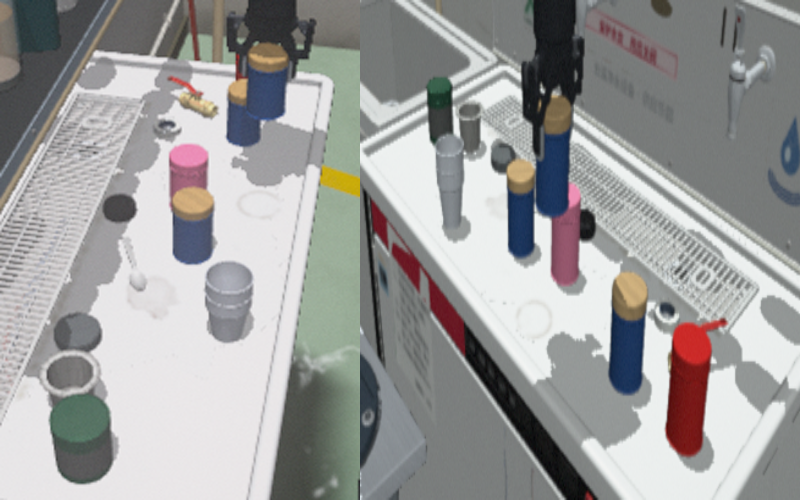

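The heaviest canister is held upright at about 16.5 cm, at (267,80) in the left crop and (555,155) in the right. The others and the bystanders stand as they were.

```bash
python3 -c "
from bench import arm
print(arm.job_done())"
```

```text
the job is handed in; nothing more can be done
None
```

The doubled cup is ready, and the arm is holding the heaviest canister upright for you. I handed the job in at about 24 s of the allowed 72 s.

- **Tumblers:** one tumbler sits fully down in the other, standing upright. The combined rim measured about 114 mm high, which matches full seating (88 + 26 mm).
- **Canisters:** I lifted each one and compared the wrist force. They pulled about 1.2 N, 2.5 N and 4.9 N, roughly 0.12, 0.25 and 0.49 kg. The heaviest was the middle of the three along the worktop, at about (0.436, −0.185).
- **Final hold:** its foot is about 16.5 cm above the worktop. When I weighed it again in the final hold it read 4.5 N, slightly less than before but still clearly the heaviest.
- **Everything else:** the last pictures show the other two canisters upright in their places. The tea tin, strainer, teaspoon, ball valve and the pink and red look-alikes look undisturbed.

No check failed. The positions I measured more than once agreed within a few millimetres, except where the arm partly blocked the camera.

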